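# Lay out graded slab-glass rays beside the sun

### The job

Lay the four loose glass bars in the casting form for the sunset panel: one bar centred on each ink cross, flat on the paper with its length along the cross's long stroke, in order of length with the longest next to the round sun and the shortest next to the square. Set the glass down, never drop it, and leave all four released and at rest.

Things in the scene. Friction and masses are not known exactly. Their poses are not given: they have to be found in the camera images.
- bar_1_center (a point): The longest of four loose bars of orange slab glass, a block 100 mm long, 28 mm wide and 24 mm high with flat sides, lying flat. The point is its centre, 12 mm above its underside; its x axis runs along the length, y across the width, z up.
- bar_2_center (a point): The second longest of four loose bars of orange slab glass, a block 84 mm long, 28 mm wide and 24 mm high with flat sides, lying flat. The point is its centre, 12 mm above its underside; its x axis runs along the length, y across the width, z up.
- bar_3_center (a point): The second shortest of four loose bars of orange slab glass, a block 68 mm long, 28 mm wide and 24 mm high with flat sides, lying flat. The point is its centre, 12 mm above its underside; its x axis runs along the length, y across the width, z up.
- bar_4_center (a point): The shortest of four loose bars of orange slab glass, a block 52 mm long, 28 mm wide and 24 mm high with flat sides, lying flat. The point is its centre, 12 mm above its underside; its x axis runs along the length, y across the width, z up.
- mark_a: One of four identical ink crosses drawn on the paper in the wooden form, all in one straight row 76 mm apart (their names are in no fixed order). Origin at the crossing, on the paper, whose top is 12.5 mm above the bench. Its x axis runs along its long stroke (124 mm, square to the row), y along the row. The form's battens stand 28 mm above the bench and enclose the paper; they run 75 mm either side of the row.
- mark_b: One of four identical ink crosses drawn on the paper in the wooden form, all in one straight row 76 mm apart (their names are in no fixed order). Origin at the crossing, on the paper, whose top is 12.5 mm above the bench. Its x axis runs along its long stroke (124 mm, square to the row), y along the row. The form's battens stand 28 mm above the bench and enclose the paper; they run 75 mm either side of the row.
- mark_c: One of four identical ink crosses drawn on the paper in the wooden form, all in one straight row 76 mm apart (their names are in no fixed order). Origin at the crossing, on the paper, whose top is 12.5 mm above the bench. Its x axis runs along its long stroke (124 mm, square to the row), y along the row. The form's battens stand 28 mm above the bench and enclose the paper; they run 75 mm either side of the row.
- mark_d: One of four identical ink crosses drawn on the paper in the wooden form, all in one straight row 76 mm apart (their names are in no fixed order). Origin at the crossing, on the paper, whose top is 12.5 mm above the bench. Its x axis runs along its long stroke (124 mm, square to the row), y along the row. The form's battens stand 28 mm above the bench and enclose the paper; they run 75 mm either side of the row.
- sun: The round disc of the same orange slab glass, 70 mm across and 24 mm high, already glued down on the paper at one end of the row, its centre 92 mm beyond the last cross. Origin at the centre of its underside.
- corner: The square of the same glass, 56 mm by 56 mm and 24 mm high, already glued down on the paper at the other end of the row, 92 mm beyond the last cross there. Origin at the centre of its underside.
Not all that is in view belongs to the job. Leave any grey look-alike of the part that bears bar_1_center alone. Leave any blue look-alike of the part that bears bar_4_center alone.

How it is judged:
By the outcome, as a careful person would: the job done as asked, in the order asked, and still so for the second after the job is handed in, with the robot touching nothing.
It also fails if it takes over 106 s, if anything falls off the work surface, if the arm or the gripper's body presses on something with over 40 N, if the wrist force passes 120 N, or if a joint passes its speed limit or range.

### The arm

A 6-joint arm with a two-finger parallel gripper is mounted at the origin on the work surface. World frame = base frame: x ahead of the robot, y to its left, z up, the work surface at z = 0. Lengths are in mm, angles in rad, forces in N, time in s.
With the tool pointing down it reaches from about 400 to 925 mm from the base axis. Payload 3.4 kg.
Tool frame: the origin (TCP) lies midway between the tips of the shut fingers; the grasp point (between the pads) lies 19 mm behind it; x points along the fingers, y is the direction in which the jaws open and shut, and the axes are right-handed (so a half turn about x gives the same grasp; the last joint's range is limited). The gripper opens to 85 mm and grips with 20 to 120 N. Pads are 22 mm wide; open, the fingers measure 114 mm over their backs; the gripper's body (76 mm by 85 mm) begins 54 mm behind the grasp point. The pads swing forward as they close: fully open they stand 13 mm farther back than shut.
Start: joints at [1.212, 0.307, 1.506, -0, 1.328, -0.073], TCP at [162.13, 551.675, 231.305] pointing down, gripper open.
Joint ranges: [-3.12, 3.12], [-1.05, 2.28], [0.14, 2.33], [-1.42, 4.57], [0.1, 2.73], [-2.68, 2.68]. Speed limits (rad/s): [2.57, 2.57, 3.14, 3.14, 3.14, 3.14].

### API

Orientations are given as a rotation vector (axis times angle).
In Python, from station import arm gives the robot as it stands.
- The arm moves only by the tool arm_command, never from a script. Its argument "increments" is a list of rows, each a list of 3 entries, a list of its own where there are three numbers: the shift along the tool's x, y, z in mm, then the turn, a rotation vector about the tool's x, y, z in rad, then the closure, from 0 (fully open) to 1 (shut). In form: [[[tx, ty, tz], [ax, ay, az], hand], ...]. A call has 1 to 8 rows; each row shifts and turns the commanded pose from where the row before left it, along the tool's axes as they then stand; what a row does not reach is not made up. A row lasts 1/12 s, in which the tool goes at most 41.7 mm and 7.16 degrees, less where a joint would pass 70% of its speed; a pose out of reach is approached as far as the arm can. A call with a gripper value outside its range is refused whole. The fingers move at their own pace and stop on an object; "newtons" is the grip in N (left out, the last holds). Time passes only in rows, so rows that do not move let the fingers close. It gives the time, the measured TCP pose, the force and the opening at its end, in the units of the state.
- arm.read_state(): the state, without advancing time (a new reading comes with each control period).
- arm.get_image(name): name is "side" or "top" or "wrist"; returns a dict with "frame" (400x640x3 uint8, blue, green, red), "range_z" (400x640 float32, mm along the optical axis (not along the pixel's ray), 0 where there is no reading), "fx", "fy", "cx", "cy" (pixels), "rvec" (rotation vector, rad) and "tvec" (3), from world to camera coordinates, as OpenCV has them; the wrist camera has in their place "tool_from_camera" (4x4, takes a point from camera to tool coordinates, whose origin is the TCP and whose axes are the tool frame's). Camera axes: x right, y down, z forward; pixel columns grow to the right and rows downward; lengths in mm; the calibration is good to about 2 mm. A picture is of the moment at which its call begins: read the wrist's pose just before it.
- arm.close_job(): hands the job in, once; it reports no verdict.
The state is a dict: "time": time; "joint_positions": joint angles; "qd": joint speeds; "joint_torque": joint torques, N m; "ee_pos": TCP position; "tool_rot": TCP orientation; "ft_force": force on the tool from outside, world axes, zero at the start; "torque": the same for the moment, N m; "width": finger opening in mm.
Only numpy, scipy, OpenCV 4.12 (cv2) and the standard library are available. Lean on these libraries where they do the work, as an engineer would, in place of code of your own. Each camera call takes 0.05 s, during which the arm holds its last target. There are 200 camera calls.

## Working session

There is one attempt and no reset: what is moved stays moved. The work goes in short steps, Python scripts to look and compute and a tool call to move; the robot and the scene stay as the last step left them, time stands still between calls to the robot, and variables do not carry over. Pictures are saved under pics/ and viewed, about 12 in all and at most 16, crops included, and the job is handed in when it is done.

Besides the shell and the picture viewer there is one more tool, called after "Emit:" as a command line: name --argument value ..., lists and objects as JSON in quotes. arm_command: Moves the arm, as the interface text tells. Its arguments: {"type":"object","properties":{"increments":{"type":"array","items":{"type":"array"}},"newtons":{"type":"number"}},"required":["increments"]}

```bash
ls; mkdir -p pics; cat > h.py <<'E'
import numpy as np, cv2
from station import arm
def P(im):
    R=cv2.Rodrigues(np.array(im["rvec"],float))[0]; return R,np.array(im["tvec"],float).ravel()
def ray(im,uv,z):
    R,t=P(im); d=R.T@np.array([(uv[0]-im["cx"])/im["fx"],(uv[1]-im["cy"])/im["fy"],1.]); c=-R.T@t
    return c+d*(z-c[2])/d[2]
def cloud(im):
    R,t=P(im); Z=im["range_z"]; v,u=np.mgrid[:Z.shape[0],:Z.shape[1]]
    p=np.stack([(u-im["cx"])/im["fx"]*Z,(v-im["cy"])/im["fy"]*Z,Z],-1)
    return (p-t)@R
E
python3 - <<'E'
from h import *
for n in("top","side"):
    im=arm.get_image(n); cv2.imwrite(f"pics/{n}0.png",im["frame"]); np.save(f"pics/{n}0.npy",im,allow_pickle=True)
    R,t=P(im); print(n,im["fx"],im["cx"],im["cy"],-R.T@t,R.round(2).tolist())
print(arm.read_state())
E
```

```text
pics
top 517.7058909953922 316.98663047257065 194.8554385746335 [ 373.64931355  -48.21429363 1155.16642117] [[0.02, -1.0, -0.02], [-1.0, -0.02, -0.06], [0.06, 0.02, -1.0]]
side 484.01964103557333 308.4870766355032 197.41125887612355 [ -98.5606105  -847.42267947  795.11139782] [[0.84, -0.55, 0.02], [-0.31, -0.51, -0.8], [0.45, 0.66, -0.6]]
{'time': 0.1, 'joint_positions': array([ 1.21149098e+00,  3.07481784e-01,  1.50752893e+00,  1.68079505e-05,
        1.32839883e+00, -7.34921803e-02]), 'qd': array([ 0.00012086, -0.00081486, -0.0045563 ,  0.00024245,  0.00048649,
       -0.00032131]), 'joint_torque': array([ 2.38935296e-03, -4.58524597e+01, -2.52609766e+01, -2.44442572e-04,
        5.30520076e-03,  7.54028110e-05]), 'ee_pos': array([161.90977743, 551.09000716, 230.48776354]), 'tool_rot': array([ 0.22295977,  1.55953505, -0.2257496 ]), 'ft_force': array([-0.51472794,  0.83306963, -0.63496071]), 'torque': array([0.00575564, 0.00805874, 0.01571177]), 'width': 85.35422441537365}
```

View pics/top0.png

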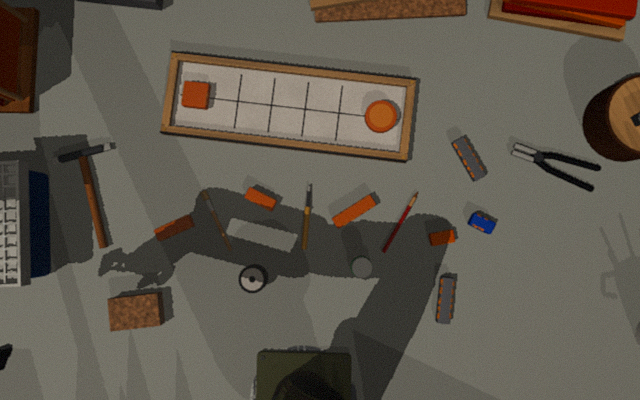

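View pics/side0.png

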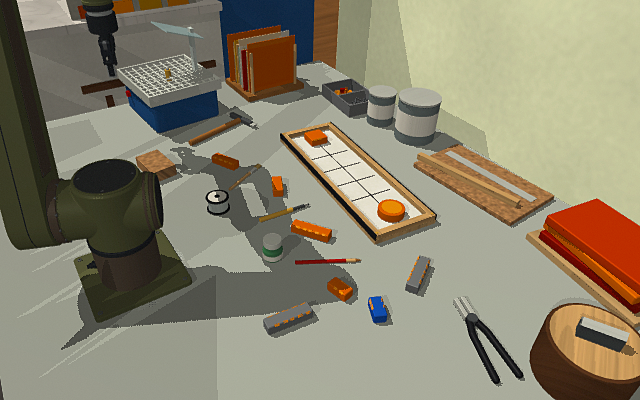

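Top view: orange bars at about (173,227), (261,197), (355,209) and (441,237). The look-alikes are grey bars at (468,158) and (446,298) and a blue one at (482,222). The sun is at (381,116), the square at (196,94), and the crosses run between them. The side view agrees.

```bash
cat > m.py <<'E'
from h import *
T=np.load("pics/top0.npy",allow_pickle=True).item(); S=np.load("pics/side0.npy",allow_pickle=True).item()
for n,im in(("top",T),("side",S)):
    hsv=cv2.cvtColor(im["frame"],cv2.COLOR_BGR2HSV); m=cv2.inRange(hsv,(3,150,70),(20,255,255))
    C=cloud(im); m[(C[...,2]<5)|(C[...,2]>60)|(im["range_z"]==0)]=0
    k,L,st,ce=cv2.connectedComponentsWithStats(m)
    print(n)
    for i in range(1,k):
        if st[i,4]<60: continue
        w=C[L==i]; w=w[abs(w[:,2]-np.percentile(w[:,2],80))<4]
        (c,s,a)=cv2.minAreaRect(w[:,:2].astype(np.float32))
        print(ce[i].round(),st[i,4],"xy",np.round(c),"sz",np.round(s),"ang",round(a,1),"z",np.median(w[:,2]).round(1))
C=cloud(T); print("paper z",[C[v,u].round() for u,v in((220,85),(255,115),(360,100))],"bench",C[180,250].round(1))
E
python3 m.py; python3 - <<'E'
from h import *
T=np.load("pics/top0.npy",allow_pickle=True).item()["frame"]
S=np.load("pics/side0.npy",allow_pickle=True).item()["frame"]
a=cv2.resize(T[130:330,140:510],None,fx=2,fy=2,interpolation=cv2.INTER_CUBIC)
cv2.imwrite("pics/crop.png",a)
E
```

```text
top
[389.   9.] 2415 xy [ 870. -174.] sz [ 42. 336.] ang 3.2 z 17.9
[498.   8.] 92 xy [ 871. -416.] sz [50. 27.] ang 41.9 z 20.2
[567.  22.] 1063 xy [ 845. -553.] sz [233.   6.] ang 77.2 z 51.6
[172.  87.] 438 xy [668. 296.] sz [ 56. 180.] ang 80.8 z 29.8
[382.  80.] 105 xy [ 704. -157.] sz [74. 15.] ang 84.1 z 30.1
[404. 123.] 514 xy [ 618. -193.] sz [ 65. 178.] ang 81.5 z 29.8
[195.  95.] 655 xy [662. 254.] sz [55. 55.] ang 85.2 z 38.3
[ 17. 105.] 266 xy [629. 663.] sz [31. 69.] ang 19.5 z 22.3
[380. 116.] 800 xy [ 621. -155.] sz [65. 68.] ang 34.3 z 38.6
[ 94. 214.] 338 xy [390. 472.] sz [145.  13.] ang 15.6 z 19.8
[260. 199.] 388 xy [435. 105.] sz [66. 27.] ang 64.1 z 26.0
[354. 211.] 564 xy [ 412. -101.] sz [ 27. 100.] ang 33.5 z 25.9
[306. 226.] 141 xy [374.   4.] sz [ 9. 91.] ang 85.8 z 14.3
[164. 227.] 93 xy [369. 311.] sz [10. 52.] ang 27.0 z 25.8
[442. 237.] 267 xy [ 359. -295.] sz [26. 48.] ang 12.7 z 25.8
[133. 311.] 1110 xy [185. 368.] sz [ 68. 107.] ang 8.4 z 37.2
side
[265.  85.] 1058 xy [699. 683.] sz [123. 242.] ang 54.0 z 44.3
[343.  91.] 62 xy [940. 474.] sz [46. 2
[... 240 characters left out ...]
0. 115.] ang 6.5 z 33.1
[225. 161.] 266 xy [368. 291.] sz [30. 87.] ang 23.5 z 22.3
[487. 179.] 170 xy [ 956. -171.] sz [ 24. 301.] ang 4.0 z 15.0
[528. 183.] 103 xy [1039. -253.] sz [ 29. 166.] ang 3.7 z 15.3
[277. 186.] 195 xy [435. 101.] sz [72. 28.] ang 60.2 z 22.6
[391. 210.] 519 xy [ 622. -158.] sz [72. 66.] ang 51.2 z 35.9
[275. 214.] 130 xy [374.   0.] sz [14. 94.] ang 86.3 z 10.2
[311. 230.] 506 xy [ 413. -104.] sz [ 31. 100.] ang 33.7 z 22.9
[585. 263.] 978 xy [ 848. -543.] sz [259.  18.] ang 79.7 z 55.6
[340. 288.] 369 xy [ 360. -296.] sz [30. 52.] ang 11.1 z 23.2
paper z [array([688., 203.,  16.]), array([622., 123.,  13.]), array([ 661., -112.,   10.])] bench [477.4 131.4  -1.7]
```

View pics/crop.png

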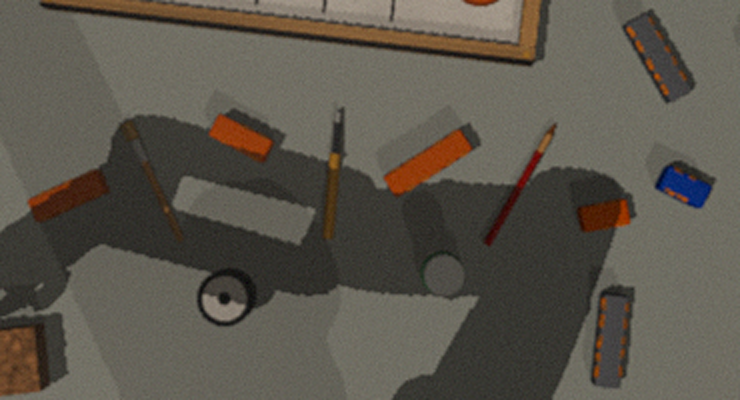

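The crop confirms it: four orange bars and, by length, bar 1 is at (412,-101), bar 2 at (368,293), bar 3 at (435,103) and bar 4 at (360,-295). The grey and blue blocks are only look-alikes. Bar tops read 26 mm in the top view and 23 mm in the side view, so about 24.5 mm.

Next comes a helper that turns a target into tool-frame rows. I'll start with bar 2, which is the nearest.

```bash
cat >> h.py <<'E'
from scipy.spatial.transform import Rotation as Ro
def pose(s=None):
    s=s or arm.read_state(); return np.array(s["ee_pos"],float),Ro.from_rotvec(s["tool_rot"]).as_matrix(),s
def yawof(R): return np.arctan2(R[1,1],R[0,1])
def Rd(y):
    Y=np.array([np.cos(y),np.sin(y),0]); X=np.array([0,0,-1.]); return np.stack([X,Y,np.cross(X,Y)],1)
def step(p,R,p2,R2):
    "identical rows taking (p,R) to (p2,R2)"
    w=Ro.from_matrix(R.T@R2).as_rotvec(); d=R.T@(np.array(p2,float)-p)
    n=max(1,int(np.ceil(max(np.linalg.norm(d)/33,np.linalg.norm(w)/.11))))
    r=Ro.from_rotvec(w/n).as_matrix(); t=np.linalg.solve(sum(np.linalg.matrix_power(r,k) for k in range(n)),d)
    return n,t.round(1).tolist(),(w/n).round(4).tolist()
def go(*targets):
    "targets: (x,y,z,jaw yaw) in turn; yaw taken to the half turn keeping joint 6 near 0"
    p,R,s=pose(); q=s["joint_positions"]; print("at",p.round(1),"yaw",yawof(R).round(3),"tilt",(R[:,0]).round(3),"q",q.round(2),"w",round(s["width"],1),"t",round(s["time"],1),"F",s["ft_force"].round(1))
    for x,y,z,a in targets:
        rel=yawof(R)-np.arctan2(p[1],p[0]) if len(p) else 0
        base=np.arctan2(y,x)+Y0; a=base+(a-base+np.pi/2)%np.pi-np.pi/2
        R2=Rd(a); print(" to",(x,y,z,round(a,3)),"rows n,t,w:",*step(p,R,(x,y,z),R2)); p,R=np.array([x,y,z],float),R2
def wr(name=None):
    p,R,s=pose(); im=arm.get_image("wrist"); M=im["tool_from_camera"]
    Rw=R@M[:3,:3]; c=R@M[:3,3]+p   # cam->world
    im["rvec"]=cv2.Rodrigues(Rw.T)[0]; im["tvec"]=-Rw.T@c
    if name: cv2.imwrite(f"pics/{name}.png",im["frame"])
    return im
def orange(im,zlo=12,zhi=45,bright=60):
    hsv=cv2.cvtColor(im["frame"],cv2.COLOR_BGR2HSV); m=cv2.inRange(hsv,(2,140,bright),(20,255,255)); C=cloud(im)
    m[(C[...,2]<zlo)|(C[...,2]>zhi)|(im["range_z"]==0)]=0
    k,L,st,ce=cv2.connectedComponentsWithStats(cv2.morphologyEx(m,cv2.MORPH_CLOSE,np.ones((5,5))))
    for i in range(1,k):
        if st[i,4]<300: continue
        w=C[(L==i)&(m>0)]; zt=np.median(w[:,2]); zt=np.median(w[w[:,2]>zt-1][:,2]); w=w[abs(w[:,2]-zt)<4]
        c,sz,a=cv2.minAreaRect(w[:,:2].astype(np.float32)); a+=90*(sz[1]>sz[0])
        print(" px",ce[i].round(),"xy",np.round(c,1),"sz",np.round(sz,1),"long ang",round((a+90)%180-90,1),"ztop",zt.round(1),"edge",st[i,:4])
E
python3 - <<'E'
import h; from h import *
p,R,s=pose(); q=s["joint_positions"]; print(yawof(R),R.round(3).tolist(), "yaw-q1", yawof(R)-q[0],"atan",np.arctan2(p[1],p[0]))
print(arm.get_image("wrist")["tool_from_camera"].round(3).tolist())
E
```

```text
1.2849792447940427 [[-0.001, 0.282, 0.959], [-0.002, 0.959, -0.282], [-1.0, -0.002, -0.0]] yaw-q1 0.07348826657232777 atan 1.2850380464274687
[[-0.001, -0.327, 0.945, -143.58], [1.0, 0.0, 0.001, -1.323], [-0.0, 0.945, 0.327, -84.799], [0.0, 0.0, 0.0, 1.0]]
```

```bash
sed -i 's/^        rel=.*$//; s/base=np.arctan2(y,x)+Y0;/base=1.47 if x>500 else np.arctan2(y,x);/' h.py
python3 - <<'E'
from h import *
go((565,48,350,1.47),(345,310,200,.41))
E
```

```text
at [161.9 551.2 230.6] yaw 1.285 tilt [-0.001 -0.001 -1.   ] q [ 1.21  0.31  1.51  0.    1.33 -0.07] w 85.1 t 0.1 F [ 0.4 -0.1  0.3]
 to (565, 48, 350, 1.47) rows n,t,w: 20 [-6.0, -20.7, 24.7] [-0.0093, -0.0, 0.0001]
 to (345, 310, 200, np.float64(0.41)) rows n,t,w: 12 [12.5, 8.4, -28.7] [0.0883, 0.0, 0.0]
```

Emit:
arm_command --increments '[[[-6,-20.7,24.7],[-0.0093,0,0],0],[[-6,-20.7,24.7],[-0.0093,0,0],0],[[-6,-20.7,24.7],[-0.0093,0,0],0],[[-6,-20.7,24.7],[-0.0093,0,0],0],[[-6,-20.7,24.7],[-0.0093,0,0],0],[[-6,-20.7,24.7],[-0.0093,0,0],0],[[-6,-20.7,24.7],[-0.0093,0,0],0],[[-6,-20.7,24.7],[-0.0093,0,0],0]]' --newtons 40

```text
time: 0.82
ee_pos: [312.2, 340.3, 279.4]
tool_rot: [0.165, 1.565, -0.166]
ft_force: [0.8, 0.3, -0.3]
width: 85.6
```

Emit:
arm_command --increments '[[[-6,-20.7,24.7],[-0.0093,0,0],0],[[-6,-20.7,24.7],[-0.0093,0,0],0],[[-6,-20.7,24.7],[-0.0093,0,0],0],[[-6,-20.7,24.7],[-0.0093,0,0],0],[[-6,-20.7,24.7],[-0.0093,0,0],0],[[-6,-20.7,24.7],[-0.0093,0,0],0],[[-6,-20.7,24.7],[-0.0093,0,0],0],[[-6,-20.7,24.7],[-0.0093,0,0],0]]'

```text
time: 1.48
ee_pos: [477.3, 142.3, 327.4]
tool_rot: [0.107, 1.569, -0.107]
ft_force: [0.4, 1.0, 0.3]
width: 85.1
```

Emit:
arm_command --increments '[[[-6,-20.7,24.7],[-0.0093,0,0],0],[[-6,-20.7,24.7],[-0.0093,0,0],0],[[-6,-20.7,24.7],[-0.0093,0,0],0],[[-6,-20.7,24.7],[-0.0093,0,0],0],[[0,0,0],[0,0,0],0],[[0,0,0],[0,0,0],0]]'

```text
time: 1.98
ee_pos: [565.7, 48.2, 350.7]
tool_rot: [0.081, 1.57, -0.081]
ft_force: [0.0, 0.5, 0.2]
width: 85.3
```

```bash
python3 - <<'E'
from h import *
go((345,310,200,.41))
im=wr("form"); np.save("pics/form.npy",im,allow_pickle=True); print(im["fx"],im["cx"],im["cy"])
orange(im); C=cloud(im); print([C[v,u].round(1) for u,v in((320,200),(250,230),(400,230))])
E
```

```text
at [565.7  48.2 350.7] yaw 1.468 tilt [-0.001  0.    -1.   ] q [ 0.01  0.23  1.32  0.    1.59 -1.46] w 85.3 t 2.0 F [0.  0.5 0.2]
 to (345, 310, 200, np.float64(0.41)) rows n,t,w: 12 [12.6, 8.3, -28.7] [0.0882, -0.0001, 0.0]
301.44766974091226 315.1310313426572 201.19573452803718
 px [270.  28.] xy [384.    2.6] sz [10.5 70. ] long ang -3.8 ztop 13.7 edge [265   0  12  57]
 px [463.   6.] xy [387.9 272.3] sz [41.  16.7] long ang 83.8 ztop 25.4 edge [449   0  36  17]
 px [614.  45.] xy [457.7 488.2] sz [129.3  15.3] long ang 16.5 ztop 19.4 edge [603   0  22  94]
 px [57. 32.] xy [ 358.9 -294.2] sz [29.6 52.1] long ang -77.6 ztop 25.0 edge [33 16 48 33]
 px [201.  57.] xy [ 411.5 -101.7] sz [30.1 99.4] long ang -56.3 ztop 25.1 edge [170  25  63  64]
 px [344.  59.] xy [434.5 103.1] sz [66.5 29.5] long ang 63.4 ztop 25.2 edge [321  41  49  36]
 px [194. 200.] xy [ 619.6 -155.4] sz [68.2 66.3] long ang 83.4 ztop 37.6 edge [172 180  46  42]
 px [446. 200.] xy [660.6 251.9] sz [55.  54.5] long ang 84.0 ztop 37.6 edge [426 183  42  35]
 px [562. 325.] xy [937.  481.6] sz [41.5 52. ] long ang -3.4 ztop 34.6 edge [546 309  31  31]
 px [ 45. 334.] xy [ 856.6 -501.5] sz [158.2  14.2] long ang 81.3 ztop 40.9 edge [  0 328  91  17]
[array([644.7,  47.4,  14.4]), array([687.5, -79.5,  13.5]), array([714.1, 180.8,  14. ])]
```

View pics/form.png

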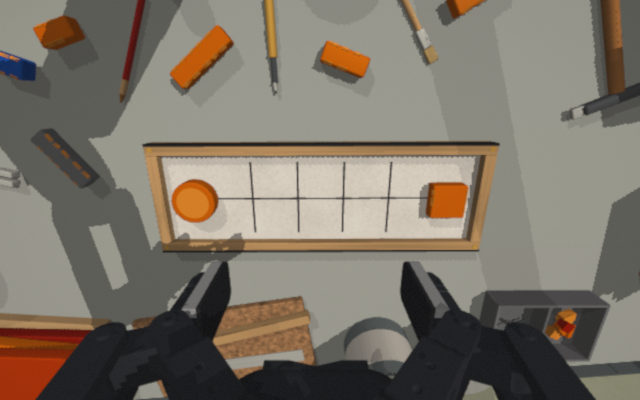

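The wrist view shows all four crosses at about (253,197), (298,197), (344,197) and (390,197), the sun at (194,200) and the square at (446,200). Next I'll fit the ink strokes on the paper plane.

```bash
cat > marks.py <<'E'
from h import *
def marks(im,sun,cor,z=12.5):
    g=cv2.cvtColor(im["frame"],cv2.COLOR_BGR2GRAY); 
    bh=cv2.morphologyEx(g,cv2.MORPH_BLACKHAT,np.ones((9,9)))
    v,u=np.nonzero(bh>35); W=np.array([ray(im,(a,b),z)[:2] for a,b in zip(u,v)]); wt=bh[v,u]
    sun=np.array(sun);cor=np.array(cor); d=cor-sun; L=np.linalg.norm(d); d/=L; n=np.array([-d[1],d[0]])
    a=(W-sun)@d; b=(W-sun)@n
    k=(abs(b)<6)&(a>45)&(a<L-40); k&=np.min([abs(a-c) for c in(92,168,244,320)],0)>8
    f=np.polyfit(a[k],b[k],1,w=wt[k]); print("row: n",k.sum(),"slope",f.round(4),"rowang",np.degrees(np.arctan2(d[1],d[0])+f[0]).round(2))
    for c in(92,168,244,320):
        k=(abs(a-c)<10)&(abs(b)<55)&(abs(b)>6)
        if k.sum()<40: continue
        e=np.polyfit(b[k],a[k],1,w=wt[k]); A=np.linalg.solve([[1,-e[0]],[-f[0],1]],[e[1],f[1]])
        print("from sun",A.round(1),"xy",(sun+d*A[0]+n*A[1]).round(1),"stroke slope",e[0].round(3))
E
python3 - <<'E'
from marks import *
im=np.load("pics/form.npy",allow_pickle=True).item(); marks(im,(619.6,-155.4),(660.6,251.9))
T=np.load("pics/top0.npy",allow_pickle=True).item(); marks(T,(621,-155),(662,254))
E
```

```text
row: n 288 slope [ 0.0026 -2.1514] rowang 84.4
from sun [90.4 -1.9] xy [630.6 -65.6] stroke slope -0.001
from sun [166.6  -1.7] xy [638.   10.2] stroke slope -0.001
from sun [242.7  -1.5] xy [645.4  86. ] stroke slope -0.001
from sun [319.   -1.3] xy [652.9 161.8] stroke slope -0.001Traceback (most recent call last):
  File "<stdin>", line 3, in <module>
  File "marks.py", line 6, in marks
    sun=np.array(sun);cor=np.array(cor); d=cor-sun; L=np.linalg.norm(d); d/=L; n=np.array([-d[1],d[0]])
                                                                         ^^^^
numpy._core._exceptions._UFuncOutputCastingError: Cannot cast ufunc 'divide' output from dtype('float64') to dtype('int64') with casting rule 'same_kind'
```

```bash
sed -i 's/sun=np.array(sun);cor=np.array(cor)/sun=np.array(sun,float);cor=np.array(cor,float)/; s/bh>35/bh>TH/; s/z=12.5):/z=12.5,TH=35):/' marks.py
python3 - <<'E'
from marks import *
T=np.load("pics/top0.npy",allow_pickle=True).item(); marks(T,(621,-155),(662,254),TH=20)
E
```

```text
row: n 291 slope [ 7.000e-04 -1.206e+00] rowang 84.31
from sun [91.2 -1.1] xy [631.2 -64.3] stroke slope -0.001
from sun [167.3  -1.1] xy [638.8  11.4] stroke slope -0.001
from sun [243.4  -1. ] xy [646.3  87.1] stroke slope 0.001
from sun [319.6  -1. ] xy [653.9 162.9] stroke slope -0.0
```

Emit:
arm_command --increments '[[[12.6,8.3,-28.7],[0.0882,0,0],0.3],[[12.6,8.3,-28.7],[0.0882,0,0],0.3],[[12.6,8.3,-28.7],[0.0882,0,0],0.3],[[12.6,8.3,-28.7],[0.0882,0,0],0.3],[[12.6,8.3,-28.7],[0.0882,0,0],0.3],[[12.6,8.3,-28.7],[0.0882,0,0],0.3],[[12.6,8.3,-28.7],[0.0882,0,0],0.3],[[12.6,8.3,-28.7],[0.0882,0,0],0.3]]'

```text
time: 2.7
ee_pos: [380.7, 199.5, 249.9]
tool_rot: [0.632, 1.478, -0.632]
ft_force: [-0.4, 0.6, -0.6]
width: 59.8
```

Emit:
arm_command --increments '[[[12.6,8.3,-28.7],[0.0882,0,0],0.3],[[12.6,8.3,-28.7],[0.0882,0,0],0.3],[[12.6,8.3,-28.7],[0.0882,0,0],0.3],[[12.6,8.3,-28.7],[0.0882,0,0],0.3],[[0,0,0],[0,0,0],0.3],[[0,0,0],[0,0,0],0.3]]'

```text
time: 3.2
ee_pos: [340.6, 311.1, 199.3]
tool_rot: [0.894, 1.38, -0.898]
ft_force: [-0.5, -1.1, 0.6]
width: 59.8
```

```bash
python3 - <<'E'
from h import *
im=wr("b2"); orange(im); go((368,292,60,.41))
E
```

```text
px [457.  56.] xy [419.5 478.6] sz [208.7  16.9] long ang 16.1 ztop 19.2 edge [354  32 211  49]
 px [331. 198.] xy [366.  293.8] sz [28.9 82.7] long ang -65.7 ztop 25.0 edge [318 162  27  73]
 px [527. 317.] xy [660.1 253.5] sz [57.1 54.6] long ang 84.7 ztop 37.0 edge [493 289  70  57]
 px [318. 339.] xy [434.1 104.5] sz [67.3 27.4] long ang 64.1 ztop 24.7 edge [293 319  50  42]
at [341.4 310.4 199.8] yaw 0.417 tilt [-0.001 -0.001 -1.   ] q [ 0.65  0.18  1.78 -0.    1.19  0.23] w 59.6 t 3.2 F [ 0.2 -0.2  0.4]
 to (368, 292, 60, np.float64(0.41)) rows n,t,w: 5 [28.0, 3.4, 5.5] [0.0014, 0.0001, 0.0003]
```

View pics/b2.png

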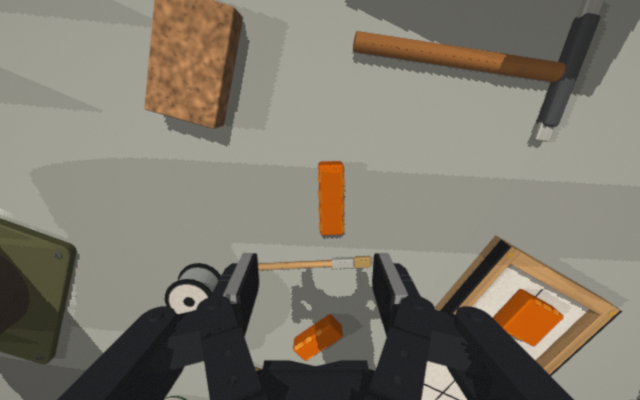

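```bash
python3 - <<'E'
from h import *
go((366.5,293.5,90,.42),(366.5,293.5,5,.42))
E
```

```text
at [341.4 310.4 199.8] yaw 0.417 tilt [-0.001 -0.001 -1.   ] q [ 0.65  0.18  1.78 -0.    1.19  0.23] w 59.6 t 3.2 F [ 0.2 -0.2  0.4]
 to (366.5, 293.5, 90, np.float64(0.42)) rows n,t,w: 4 [27.5, 4.0, 6.4] [-0.0008, 0.0002, 0.0004]
 to (366.5, 293.5, 5, np.float64(0.42)) rows n,t,w: 3 [28.3, 0.0, 0.0] [0.0, 0.0, 0.0]
```

Emit:
arm_command --increments '[[[27.5,4,6.4],[-0.0008,0,0],0.3],[[27.5,4,6.4],[0,0,0],0.3],[[27.5,4,6.4],[0,0,0],0.3],[[27.5,4,6.4],[0,0,0],0.3],[[28,0,0],[0,0,0],0.3],[[28,0,0],[0,0,0],0.3],[[18,0,0],[0,0,0],0.3],[[10,0,0],[0,0,0],0.3]]'

```text
time: 3.92
ee_pos: [367.3, 291.3, 4.7]
tool_rot: [0.898, 1.378, -0.902]
ft_force: [-0.3, 0.4, 0.9]
width: 59.7
```

Emit:
arm_command --increments '[[[0,0,0],[0,0,0],0.3],[[0,0,0],[0,0,0],0.3],[[0,0,0],[0,0,0],0.8],[[0,0,0],[0,0,0],0.8],[[0,0,0],[0,0,0],0.8],[[0,0,0],[0,0,0],0.8],[[0,0,0],[0,0,0],0.8]]' --newtons 40

```text
time: 4.5
ee_pos: [369.0, 293.6, 7.5]
tool_rot: [0.901, 1.376, -0.897]
ft_force: [-0.1, -1.4, 5.8]
width: 26.7
```

```bash
python3 - <<'E'
from h import *
p=pose()[0]
go((*p[:2],110,.42),(638.5,10.8,110,1.472))
E
```

```text
at [369.  293.6   7.5] yaw 0.414 tilt [ 0.002  0.001 -1.   ] q [ 0.58  0.46  1.99 -0.    0.68  0.17] w 26.7 t 4.5 F [-0.1 -1.4  5.8]
 to (np.float64(368.97133240727885), np.float64(293.5522633916625), 110, np.float64(0.42)) rows n,t,w: 4 [-25.6, 0.0, -0.0] [-0.0015, -0.0, -0.0007]
 to (638.5, 10.8, 110, 1.472) rows n,t,w: 12 [0.0, -4.8, 33.8] [-0.0877, 0.0, 0.0]
```

Emit:
arm_command --increments '[[[-15,0,0],[0,0,0],0.8],[[-25,0,0],[0,0,0],0.8],[[-30,0,0],[0,0,0],0.8],[[-32,0,0],[0,0,0],0.8],[[0,-4.8,33.8],[-0.0877,0,0],0.8],[[0,-4.8,33.8],[-0.0877,0,0],0.8],[[0,-4.8,33.8],[-0.0877,0,0],0.8],[[0,-4.8,33.8],[-0.0877,0,0],0.8]]'

```text
time: 5.17
ee_pos: [420.9, 167.0, 109.2]
tool_rot: [0.626, 1.478, -0.625]
ft_force: [-0.3, 0.1, -1.6]
width: 26.7
```

Emit:
arm_command --increments '[[[0,-4.8,33.8],[-0.0877,0,0],0.8],[[0,-4.8,33.8],[-0.0877,0,0],0.8],[[0,-4.8,33.8],[-0.0877,0,0],0.8],[[0,-4.8,33.8],[-0.0877,0,0],0.8],[[0,-4.8,33.8],[-0.0877,0,0],0.8],[[0,-4.8,33.8],[-0.0877,0,0],0.8],[[0,-4.8,33.8],[-0.0877,0,0],0.8],[[0,-4.8,33.8],[-0.0877,0,0],0.8]]'

```text
time: 5.83
ee_pos: [636.8, 6.7, 108.7]
tool_rot: [0.08, 1.569, -0.08]
ft_force: [0.4, 0.4, -1.5]
width: 27.3
```

Emit:
arm_command --increments '[[[0,0,0],[0,0,0],0.8],[[0,0,0],[0,0,0],0.8],[[0,0,0],[0,0,0],0.8]]'

```text
time: 6.08
ee_pos: [634.9, 8.4, 107.9]
tool_rot: [0.083, 1.571, -0.083]
ft_force: [-0.3, -0.1, -2.1]
width: 27.0
```

```bash
python3 - <<'E'
from marks import *
go((638.5,10.8,60,1.472))
im=wr("h2"); np.save("pics/h2.npy",im,allow_pickle=True); orange(im,zhi=160); marks(im,(619.6,-155.4),(660.6,251.9))
E
```

```text
at [634.9   8.4 107.9] yaw 1.465 tilt [-0.002  0.    -1.   ] q [-0.05  0.5   1.53  0.    1.12 -1.52] w 27.0 t 6.1 F [-0.3 -0.1 -2.1]
 to (638.5, 10.8, 60, 1.472) rows n,t,w: 2 [23.9, 1.4, 1.7] [-0.0035, -0.001, -0.0]
 px [107. 213.] xy [ 620.9 -156.1] sz [68.2 69. ] long ang -52.1 ztop 37.5 edge [ 55 170 105  88]
 px [609. 212.] xy [660.  243.3] sz [40.1 54.6] long ang -4.9 ztop 37.5 edge [571 175  69  72]
 px [315. 261.] xy [632.2   7.3] sz [29.6 82.9] long ang -5.8 ztop 125.2 edge [283 183  64 160]
row: n 862 slope [ 8.0000e-04 -1.9498e+00] rowang 84.29
from sun [90.  -1.9] xy [630.5 -66. ] stroke slope -0.002
from sun [166.3  -1.8] xy [638.1   9.9] stroke slope -0.001
from sun [242.8  -1.8] xy [645.7  86. ] stroke slope -0.001
from sun [319.3  -1.7] xy [653.3 162.1] stroke slope -0.0
```

View pics/h2.png

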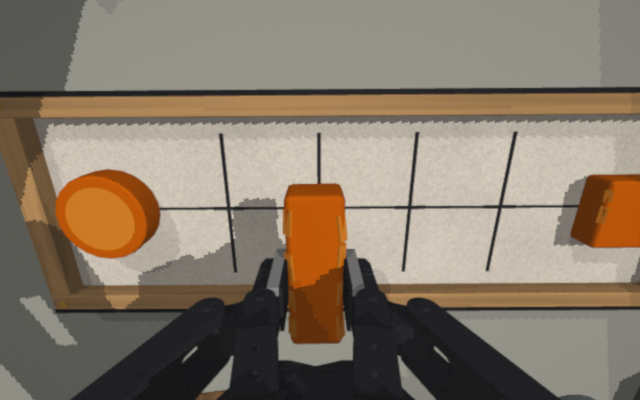

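The bar is held level, with its centre at (632.2,7.3) against the mark at (638.1,9.9). I'll shift by (5.9,2.6) and go down to just above the paper.

```bash
python3 - <<'E'
from h import *
go((640.8,11,28,1.468))
E
```

```text
at [634.3   8.7 107.9] yaw 1.466 tilt [-0.002  0.    -1.   ] q [-0.05  0.5   1.53  0.    1.12 -1.52] w 26.8 t 6.1 F [-0.3  0.6 -2.6]
 to (640.8, 11, 28, 1.468) rows n,t,w: 3 [26.6, 1.0, 2.1] [-0.0008, -0.0008, -0.0]
```

Emit:
arm_command --increments '[[[26.6,1,2],[-0.0008,0,0],0.8],[[26.6,1,2],[-0.0008,0,0],0.8],[[18,1,2],[0,0,0],0.8],[[8.6,0,0],[0,0,0],0.8],[[0,0,0],[0,0,0],0.8],[[0,0,0],[0,0,0],0.8]]'

```text
time: 6.63
ee_pos: [641.5, 11.1, 28.5]
tool_rot: [0.081, 1.57, -0.081]
ft_force: [0.4, 0.6, -1.5]
width: 27.0
```

```bash
python3 - <<'E'
from marks import *
go((640.8,11,20,1.468))
im=wr("h2b"); orange(im,zhi=160); marks(im,(619.6,-155.4),(660.6,251.9))
E
```

```text
at [641.5  11.1  28.5] yaw 1.468 tilt [-0.001  0.    -1.   ] q [-0.05  0.59  1.59 -0.    0.96 -1.52] w 27.0 t 6.6 F [ 0.4  0.6 -1.5]
 to (640.8, 11, 20, 1.468) rows n,t,w: 1 [8.5, -0.2, -0.6] [-0.0001, -0.001, 0.0001]
 px [315. 261.] xy [638.6  10. ] sz [29.8 82.7] long ang -5.9 ztop 45.9 edge [283 183  64 160]
 px [ 36. 255.] xy [ 628. -138.] sz [30.8 67.5] long ang -22.5 ztop 37.4 edge [  0 191  87 129]
row: n 1644 slope [ 9.0000e-04 -2.3163e+00] rowang 84.3
from sun [89.7 -2.2] xy [630.8 -66.4] stroke slope -0.002
from sun [166.3  -2.2] xy [638.4   9.8] stroke slope -0.0
from sun [242.9  -2.1] xy [646.   86.1] stroke slope -0.001
from sun [319.6  -2. ] xy [653.6 162.4] stroke slope -0.0
```

Emit:
arm_command --increments '[[[5,0,0],[0,0,0],0.8],[[2.5,0,0],[0,0,0],0.8],[[1,0,0],[0,0,0],0.8],[[0,0,0],[0,0,0],0.8],[[0,0,0],[0,0,0],0.8]]'

```text
time: 7.1
ee_pos: [642.5, 10.6, 20.1]
tool_rot: [0.081, 1.569, -0.081]
ft_force: [-0.1, 1.2, -0.8]
width: 27.1
```

Emit:
arm_command --increments '[[[0.5,0,0],[0,0,0],0.8],[[0,0,0],[0,0,0],0.8]]'

```text
time: 7.27
ee_pos: [642.5, 10.5, 20.1]
tool_rot: [0.081, 1.569, -0.081]
ft_force: [-1.6, -0.1, 4.6]
width: 27.1
```

Emit:
arm_command --increments '[[[0.5,0,0],[0,0,0],0.8],[[0,0,0],[0,0,0],0.8]]'

```text
time: 7.43
ee_pos: [642.5, 10.6, 20.1]
tool_rot: [0.081, 1.569, -0.081]
ft_force: [-2.6, -0.6, 7.5]
width: 26.8
```

Emit:
arm_command --increments '[[[0,0,0],[0,0,0],0.55],[[0,0,0],[0,0,0],0.5],[[0,0,0],[0,0,0],0.5],[[0,0,0],[0,0,0],0.5],[[-10,0,0],[0,0,0],0.5],[[-25,0,0],[0,0,0],0.5],[[-30,0,0],[0,0,0],0.5],[[-30,0,0],[0,0,0],0.5]]'

```text
time: 8.1
ee_pos: [641.7, 10.7, 114.5]
tool_rot: [0.081, 1.571, -0.081]
ft_force: [0.6, 0.2, 0.0]
width: 42.6
```

```bash
python3 - <<'E'
from marks import *
go((434.3,103.8,110,-.455),(434.3,103.8,9,-.455))
im=wr("d2"); orange(im,zhi=160); marks(im,(619.6,-155.4),(660.6,251.9))
E
```

```text
at [641.7  10.7 114.5] yaw 1.467 tilt [-0.002  0.    -1.   ] q [-0.05  0.5   1.51 -0.    1.14 -1.52] w 42.6 t 8.1 F [0.6 0.2 0. ]
 to (434.3, 103.8, 110, np.float64(-0.455)) rows n,t,w: 18 [0.3, -8.2, -12.3] [0.1068, -0.0001, 0.0001]
 to (434.3, 103.8, 9, np.float64(-0.455)) rows n,t,w: 4 [25.2, 0.0, 0.0] [0.0, 0.0, 0.0]
 px [315. 204.] xy [639.9   9.3] sz [29.2 82.6] long ang -4.8 ztop 37.4 edge [295 153  39 104]
 px [107. 202.] xy [ 620.6 -155.8] sz [68.5 68.3] long ang 39.0 ztop 37.6 edge [ 55 160 104  87]
 px [605. 202.] xy [660.6 246.4] sz [46.2 55.1] long ang -4.5 ztop 37.6 edge [563 166  77  71]
row: n 902 slope [ 1.0000e-03 -1.9919e+00] rowang 84.31
from sun [90.  -1.9] xy [630.5 -66.1] stroke slope -0.001
from sun [166.5  -1.8] xy [638.1  10.1] stroke slope -0.003
from sun [242.8  -1.8] xy [645.7  86. ] stroke slope -0.001
from sun [319.2  -1.7] xy [653.2 162.1] stroke slope -0.0
```

Emit:
arm_command --increments '[[[0.3,-8.2,-12.3],[0.1068,0,0],0.3],[[0.3,-8.2,-12.3],[0.1068,0,0],0.3],[[0.3,-8.2,-12.3],[0.1068,0,0],0.3],[[0.3,-8.2,-12.3],[0.1068,0,0],0.3],[[0.3,-8.2,-12.3],[0.1068,0,0],0.3],[[0.3,-8.2,-12.3],[0.1068,0,0],0.3],[[0.3,-8.2,-12.3],[0.1068,0,0],0.3],[[0.3,-8.2,-12.3],[0.1068,0,0],0.3]]'

```text
time: 8.82
ee_pos: [527.8, -2.3, 112.0]
tool_rot: [0.751, 1.436, -0.751]
ft_force: [0.3, -0.0, 0.9]
width: 59.5
```

Emit:
arm_command --increments '[[[0.3,-8.2,-12.3],[0.1068,0,0],0.3],[[0.3,-8.2,-12.3],[0.1068,0,0],0.3],[[0.3,-8.2,-12.3],[0.1068,0,0],0.3],[[0.3,-8.2,-12.3],[0.1068,0,0],0.3],[[0.3,-8.2,-12.3],[0.1068,0,0],0.3],[[0.3,-8.2,-12.3],[0.1068,0,0],0.3],[[0.3,-8.2,-12.3],[0.1068,0,0],0.3],[[0.3,-8.2,-12.3],[0.1068,0,0],0.3]]'

```text
time: 9.48
ee_pos: [443.3, 76.0, 109.5]
tool_rot: [1.389, 1.082, -1.388]
ft_force: [0.1, 0.4, 1.3]
width: 59.9
```

Emit:
arm_command --increments '[[[0.3,-8.2,-12.3],[0.1068,0,0],0.3],[[0.3,-8.2,-12.3],[0.1068,0,0],0.3],[[0,0,0],[0,0,0],0.3],[[0,0,0],[0,0,0],0.3],[[0,0,0],[0,0,0],0.3]]'

```text
time: 9.9
ee_pos: [435.8, 103.7, 108.8]
tool_rot: [1.535, 0.959, -1.533]
ft_force: [-1.1, 0.2, 0.1]
width: 60.0
```

```bash
python3 - <<'E'
from h import *
im=wr("b3"); orange(im); go((434.3,103.8,9,-.455))
E
```

```text
px [314. 203.] xy [434.9 103.8] sz [66.4 29. ] long ang 64.2 ztop 25.0 edge [296 163  37  81]
 px [590. 203.] xy [630.8  11.4] sz [28.9 65.4] long ang -5.5 ztop 37.1 edge [535 166 105  71]
 px [304. 315.] xy [373.4   4. ] sz [ 8.9 93.8] long ang -4.5 ztop 13.5 edge [259 297  90  36]
 px [603. 356.] xy [ 614.6 -155.5] sz [70.2 56.7] long ang 81.5 ztop 37.3 edge [560 320  80  73]
at [435.8 103.4 108.7] yaw -0.453 tilt [ 0.001 -0.    -1.   ] q [ 0.14  0.27  1.93 -0.    0.94  0.59] w 59.9 t 9.9 F [ 0.1  0.6 -0.2]
 to (434.3, 103.8, 9, np.float64(-0.455)) rows n,t,w: 4 [24.9, -0.4, 0.1] [0.0004, -0.0, -0.0002]
```

Emit:
arm_command --increments '[[[27,0,0],[0,0,0],0.3],[[28,0,0],[0,0,0],0.3],[[25,0,0],[0,0,0],0.3],[[13,0,0],[0,0,0],0.3],[[6,0,0],[0,0,0],0.3],[[0,0,0],[0,0,0],0.3],[[0,0,0],[0,0,0],0.8],[[0,0,0],[0,0,0],0.8]]'

```text
time: 10.62
ee_pos: [436.4, 103.8, 10.2]
tool_rot: [1.537, 0.958, -1.534]
ft_force: [1.2, 0.2, -0.2]
width: 36.5
```

Emit:
arm_command --increments '[[[0,0,0],[0,0,0],0.8],[[0,0,0],[0,0,0],0.8],[[0,0,0],[0,0,0],0.8],[[0,0,0],[0,0,0],0.8],[[0,0,0],[0,0,0],0.8]]'

```text
time: 11.03
ee_pos: [436.5, 103.9, 10.5]
tool_rot: [1.538, 0.957, -1.533]
ft_force: [-0.0, -1.9, 7.4]
width: 27.1
```

```bash
python3 - <<'E'
from h import *
p=pose()[0]
go((*p[:2],110,-.455),(645.5,86,110,1.468))
E
```

```text
at [436.5 103.9  10.5] yaw -0.455 tilt [ 0.003  0.    -1.   ] q [ 0.14  0.44  2.04 -0.    0.66  0.59] w 27.1 t 11.0 F [-0.  -1.9  7.4]
 to (np.float64(436.45151638708836), np.float64(103.92262832199289), 110, np.float64(-0.455)) rows n,t,w: 4 [-24.9, 0.0, -0.0] [0.0001, -0.0003, -0.0006]
 to (645.5, 86, 110, 1.468) rows n,t,w: 18 [0.0, 11.7, 7.0] [-0.1068, -0.0, -0.0]
```

Emit:
arm_command --increments '[[[-15,0,0],[0,0,0],0.8],[[-25,0,0],[0,0,0],0.8],[[-30,0,0],[0,0,0],0.8],[[-30,0,0],[0,0,0],0.8],[[0,11.7,7],[-0.1068,0,0],0.8],[[0,11.7,7],[-0.1068,0,0],0.8],[[0,11.7,7],[-0.1068,0,0],0.8],[[0,11.7,7],[-0.1068,0,0],0.8]]'

```text
time: 11.7
ee_pos: [471.6, 63.4, 110.1]
tool_rot: [1.226, 1.198, -1.225]
ft_force: [0.4, -0.5, -1.5]
width: 27.3
```

Emit:
arm_command --increments '[[[0,11.7,7],[-0.1068,0,0],0.8],[[0,11.7,7],[-0.1068,0,0],0.8],[[0,11.7,7],[-0.1068,0,0],0.8],[[0,11.7,7],[-0.1068,0,0],0.8],[[0,11.7,7],[-0.1068,0,0],0.8],[[0,11.7,7],[-0.1068,0,0],0.8],[[0,11.7,7],[-0.1068,0,0],0.8],[[0,11.7,7],[-0.1068,0,0],0.8]]'

```text
time: 12.37
ee_pos: [575.8, 43.2, 109.5]
tool_rot: [0.578, 1.493, -0.578]
ft_force: [0.1, 0.4, -0.8]
width: 26.9
```

Emit:
arm_command --increments '[[[0,11.7,7],[-0.1068,0,0],0.8],[[0,11.7,7],[-0.1068,0,0],0.8],[[0,11.7,7],[-0.1068,0,0],0.8],[[0,11.7,7],[-0.1068,0,0],0.8],[[0,11.7,7],[-0.1068,0,0],0.8],[[0,11.7,7],[-0.1068,0,0],0.8],[[0,0,0],[0,0,0],0.8],[[0,0,0],[0,0,0],0.8]]'

```text
time: 13.03
ee_pos: [643.7, 86.1, 109.2]
tool_rot: [0.082, 1.57, -0.083]
ft_force: [-1.1, -0.1, -1.6]
width: 27.0
```

```bash
cat > look.py <<'E'
from marks import *
import sys
im=wr(sys.argv[1]); orange(im,zhi=170); marks(im,(619.6,-155.4),(660.6,251.9))
x,y,z,a=map(float,sys.argv[2:6]); go((x,y,z,a))
E
python3 look.py h3 645.5 86 28 1.47
```

```text
px [221. 212.] xy [639.8  10.1] sz [30.4 82.5] long ang -4.6 ztop 37.3 edge [194 161  52 105]
 px [ 29. 213.] xy [ 627.  -141.4] sz [37.7 68.5] long ang -23.6 ztop 37.4 edge [  0 168  68  88]
 px [527. 209.] xy [660.9 252.1] sz [56.4 54.6] long ang 84.3 ztop 37.6 edge [480 174  99  72]
 px [315. 263.] xy [642.4  85.2] sz [29.3 66.9] long ang -6.2 ztop 123.5 edge [286 199  59 130]
row: n 852 slope [ 1.2000e-03 -2.0479e+00] rowang 84.32
from sun [89.6 -1.9] xy [630.5 -66.4] stroke slope -0.002
from sun [175.3  -1.8] xy [639.   18.9] stroke slope -0.188
from sun [242.5  -1.8] xy [645.6  85.7] stroke slope -0.003
from sun [318.8  -1.7] xy [653.2 161.6] stroke slope -0.001
at [643.   85.6 109.2] yaw 1.465 tilt [-0.001 -0.    -1.   ] q [ 0.07  0.51  1.5  -0.    1.13 -1.4 ] w 26.8 t 13.1 F [ 0.3  0.2 -1.9]
 to (645.5, 86.0, 28.0, 1.47) rows n,t,w: 3 [27.1, 0.2, 0.8] [-0.0016, -0.0004, 0.0002]
```

Emit:
arm_command --increments '[[[27,0.4,1],[-0.004,0,0],0.8],[[27,0.3,1.1],[-0.004,0,0],0.8],[[18,0,0],[0,0,0],0.8],[[8,0,0],[0,0,0],0.8],[[3,0,0],[0,0,0],0.8],[[1,0,0],[0,0,0],0.8],[[0.6,0,0],[0,0,0],0.8],[[0,0,0],[0,0,0],0.8]]'

```text
time: 13.75
ee_pos: [647.1, 86.2, 26.1]
tool_rot: [0.075, 1.567, -0.075]
ft_force: [0.1, 0.3, -0.4]
width: 26.9
```

```bash
python3 look.py h3b 645.5 86 22 1.47
```

```text
px [170. 250.] xy [637.   10.3] sz [30.6 77.3] long ang -4.2 ztop 37.3 edge [125 185  88 148]
 px [315. 263.] xy [646.1  85.3] sz [29.1 67.2] long ang -5.7 ztop 40.4 edge [285 199  60 131]
 px [600. 262.] xy [659.8 240.2] sz [34.5 55.5] long ang -3.9 ztop 37.4 edge [549 207  91 108]
row: n 1414 slope [ 1.0000e-03 -2.3174e+00] rowang 84.31
from sun [89.2 -2.2] xy [630.8 -66.9] stroke slope -0.003
from sun [165.7  -2.2] xy [638.3   9.3] stroke slope -0.002
from sun [242.3  -2.1] xy [645.9  85.5] stroke slope -0.002
from sun [319.  -2.] xy [653.5 161.8] stroke slope -0.001
at [647.1  86.3  26.2] yaw 1.475 tilt [ 0.002  0.    -1.   ] q [ 0.07  0.61  1.57 -0.    0.97 -1.41] w 26.8 t 13.8 F [ 1.2 -0.4 -0.6]
 to (645.5, 86.0, 22.0, 1.47) rows n,t,w: 1 [4.2, -0.5, -1.6] [0.0051, 0.0024, -0.0003]
```

Emit:
arm_command --increments '[[[1.5,0,0],[0,0,0],0.8],[[1,0,0],[0,0,0],0.8],[[0,0,0],[0,0,0],0.8],[[0,0,0],[0,0,0],0.8]]'

```text
time: 14.13
ee_pos: [646.8, 86.4, 23.1]
tool_rot: [0.075, 1.568, -0.075]
ft_force: [-0.5, -0.1, 3.8]
width: 27.1
```

Emit:
arm_command --increments '[[[0.5,0,0],[0,0,0],0.8],[[0,0,0],[0,0,0],0.8]]'

```text
time: 14.3
ee_pos: [646.8, 86.4, 23.1]
tool_rot: [0.075, 1.568, -0.075]
ft_force: [-1.1, -0.7, 6.7]
width: 26.9
```

Emit:
arm_command --increments '[[[0.5,0,0],[0,0,0],0.8],[[0,0,0],[0,0,0],0.8]]'

```text
time: 14.47
ee_pos: [646.8, 86.4, 23.1]
tool_rot: [0.075, 1.568, -0.075]
ft_force: [-1.9, 0.1, 10.3]
width: 26.7
```

Emit:
arm_command --increments '[[[-0.8,0,0],[0,0,0],0.8],[[0,0,0],[0,0,0],0.5],[[0,0,0],[0,0,0],0.5],[[0,0,0],[0,0,0],0.5],[[-10,0,0],[0,0,0],0.5],[[-25,0,0],[0,0,0],0.5],[[-30,0,0],[0,0,0],0.5],[[-25,0,0],[0,0,0],0.5]]'

```text
time: 15.13
ee_pos: [646.1, 86.3, 113.6]
tool_rot: [0.075, 1.57, -0.075]
ft_force: [0.6, -0.6, 0.1]
width: 42.5
```

```bash
python3 look.py d3 411.7 -101.5 110 .588
```

```text
px [221. 207.] xy [640.1  10. ] sz [30.3 82.7] long ang -4.6 ztop 37.4 edge [196 156  50 105]
 px [ 30. 205.] xy [ 626.8 -141.7] sz [39.1 68.7] long ang -22.9 ztop 37.5 edge [  0 161  70  88]
 px [315. 207.] xy [645.7  85.1] sz [28.6 66.9] long ang -4.6 ztop 37.5 edge [297 164  37  87]
 px [523. 206.] xy [661.2 251.7] sz [56.9 55.4] long ang 85.1 ztop 37.5 edge [477 172  97  71]
row: n 875 slope [ 1.100e-03 -2.066e+00] rowang 84.32
from sun [89.7 -2. ] xy [630.5 -66.4] stroke slope -0.002
from sun [174.4  -1.9] xy [638.9  17.9] stroke slope -0.162
from sun [242.4  -1.8] xy [645.7  85.6] stroke slope -0.001
from sun [318.8  -1.7] xy [653.2 161.6] stroke slope -0.001
at [649.7  86.6 119.4] yaw 1.476 tilt [ 0.009  0.001 -1.   ] q [ 0.07  0.51  1.48 -0.    1.15 -1.41] w 42.8 t 15.2 F [ 2.4 -0.2  2.8]
 to (411.7, -101.5, 110.0, np.float64(0.588)) rows n,t,w: 10 [0.8, -28.8, -12.4] [0.0888, 0.0008, -0.0006]
```

Emit:
arm_command --increments '[[[0.8,-28.8,-12.4],[0.0888,0,0],0.3],[[0.8,-28.8,-12.4],[0.0888,0,0],0.3],[[0.8,-28.8,-12.4],[0.0888,0,0],0.3],[[0.8,-28.8,-12.4],[0.0888,0,0],0.3],[[0.8,-28.8,-12.4],[0.0888,0,0],0.3],[[0.8,-28.8,-12.4],[0.0888,0,0],0.3],[[0.8,-28.8,-12.4],[0.0888,0,0],0.3],[[0.8,-28.8,-12.4],[0.0888,0,0],0.3]]'

```text
time: 15.85
ee_pos: [467.0, -83.7, 106.1]
tool_rot: [0.633, 1.475, -0.633]
ft_force: [-0.1, -0.6, -0.0]
width: 59.8
```

Emit:
arm_command --increments '[[[0.8,-28.8,-12.4],[0.0888,0,0],0.3],[[0.8,-28.8,-12.4],[0.0888,0,0],0.3],[[0,0,0],[0,0,0],0.3],[[0,0,0],[0,0,0],0.3],[[0,0,0],[0,0,0],0.3]]'

```text
time: 16.27
ee_pos: [409.3, -102.4, 104.8]
tool_rot: [0.767, 1.429, -0.766]
ft_force: [-0.5, 0.7, 0.1]
width: 60.2
```

```bash
python3 - <<'E'
from h import *
im=wr("b1"); orange(im); go((411.7,-101.7,10,.588))
E
```

```text
px [352.  59.] xy [373.2   2.2] sz [11.  93.9] long ang -3.4 ztop 13.5 edge [301  12 107  97]
 px [318. 203.] xy [ 411.  -102.5] sz [28.9 99.3] long ang -56.2 ztop 24.9 edge [300 145  38 120]
 px [612. 240.] xy [633.3   9.8] sz [29.8 72.5] long ang -5.4 ztop 37.1 edge [572 205  68  82]
 px [445. 382.] xy [ 607.9 -178.6] sz [18.3 50.6] long ang -24.7 ztop 37.3 edge [428 362  39  38]
at [ 409.9 -102.3  104.7] yaw 0.588 tilt [ 0.003 -0.001 -1.   ] q [-0.34  0.25  1.99  0.    0.9  -0.93] w 59.6 t 16.3 F [ 0.5 -0.   0.7]
 to (411.7, -101.7, 10, np.float64(0.588)) rows n,t,w: 3 [31.6, 0.6, 0.1] [0.0, 0.0007, -0.0006]
```

Emit:
arm_command --increments '[[[28,0.8,0.8],[0,0,0],0.3],[[28,0,0],[0,0,0],0.3],[[22,0,0],[0,0,0],0.3],[[12,0,0],[0,0,0],0.3],[[5,0,0],[0,0,0],0.3],[[0,0,0],[0,0,0],0.3],[[0,0,0],[0,0,0],0.8],[[0,0,0],[0,0,0],0.8]]'

```text
time: 16.98
ee_pos: [410.5, -102.4, 9.7]
tool_rot: [0.766, 1.43, -0.766]
ft_force: [0.5, 0.4, 0.7]
width: 36.6
```

Emit:
arm_command --increments '[[[0,0,0],[0,0,0],0.8],[[0,0,0],[0,0,0],0.8],[[0,0,0],[0,0,0],0.8],[[0,0,0],[0,0,0],0.8],[[0,0,0],[0,0,0],0.8]]'

```text
time: 17.4
ee_pos: [410.5, -102.5, 10.1]
tool_rot: [0.767, 1.428, -0.766]
ft_force: [0.9, 2.0, 7.0]
width: 27.1
```

```bash
python3 - <<'E'
from h import *
p=pose()[0]
go((*p[:2],110,.588),(630.5,-66.3,110,1.47))
E
```

```text
at [ 410.5 -102.5   10.1] yaw 0.587 tilt [ 0.003 -0.001 -1.   ] q [-0.34  0.42  2.09  0.    0.62 -0.93] w 27.1 t 17.4 F [0.9 2.  7. ]
 to (np.float64(410.47902982470544), np.float64(-102.49802603891617), 110, np.float64(0.588)) rows n,t,w: 4 [-25.0, 0.0, 0.0] [-0.0002, 0.0006, -0.0005]
 to (630.5, -66.3, 110, 1.47) rows n,t,w: 9 [0.0, 17.5, 18.7] [-0.098, 0.0, 0.0]
```

Emit:
arm_command --increments '[[[-15,0,0],[0,0,0],0.8],[[-25,0,0],[0,0,0],0.8],[[-30,0,0],[0,0,0],0.8],[[-30,0,0],[0,0,0],0.8],[[0,17.5,18.7],[-0.098,0,0],0.8],[[0,17.5,18.7],[-0.098,0,0],0.8],[[0,17.5,18.7],[-0.098,0,0],0.8],[[0,17.5,18.7],[-0.098,0,0],0.8]]'

```text
time: 18.07
ee_pos: [511.4, -111.3, 109.8]
tool_rot: [0.46, 1.52, -0.46]
ft_force: [0.1, -0.4, -1.9]
width: 26.6
```

Emit:
arm_command --increments '[[[0,17.5,18.7],[-0.098,0,0],0.8],[[0,17.5,18.7],[-0.098,0,0],0.8],[[0,17.5,18.7],[-0.098,0,0],0.8],[[0,17.5,18.7],[-0.098,0,0],0.8],[[0,17.5,18.7],[-0.098,0,0],0.8],[[0,0,0],[0,0,0],0.8],[[0,0,0],[0,0,0],0.8],[[0,0,0],[0,0,0],0.8]]'

```text
time: 18.73
ee_pos: [628.1, -66.4, 108.5]
tool_rot: [0.08, 1.572, -0.08]
ft_force: [-1.7, -0.0, -2.2]
width: 27.0
```

```bash
python3 look.py h1 630.5 -66.3 28 1.47
```

```text
px [413. 213.] xy [640.1   9.9] sz [30.  83.4] long ang -4.5 ztop 37.5 edge [390 161  49 107]
 px [202. 212.] xy [ 620.6 -156.6] sz [67.9 68.6] long ang -57.7 ztop 37.6 edge [154 168  95  89]
 px [508. 211.] xy [645.3  84. ] sz [27.9 66.8] long ang -6.1 ztop 37.5 edge [477 169  64  87]
 px [315. 259.] xy [626.8 -67.4] sz [29.4 98.5] long ang -5.9 ztop 123.3 edge [284 170  64 183]
row: n 640 slope [ 1.6000e-03 -2.1674e+00] rowang 84.34
from sun [90. -2.] xy [630.6 -66.1] stroke slope 0.008
from sun [163.1  -1.9] xy [637.8   6.7] stroke slope 0.078
from sun [243.2  -1.8] xy [645.7  86.4] stroke slope 0.001
from sun [319.8  -1.7] xy [653.3 162.6] stroke slope -0.0
at [627.8 -66.6 108.6] yaw 1.468 tilt [-0.003  0.    -1.   ] q [-0.17  0.49  1.54 -0.    1.12 -1.64] w 27.2 t 18.8 F [ 0.4 -0.  -1.7]
 to (630.5, -66.3, 28.0, 1.47) rows n,t,w: 3 [26.9, 0.2, 0.9] [-0.0005, -0.0008, 0.0001]
```

Emit:
arm_command --increments '[[[27,0.7,1.3],[-0.002,0,0],0.8],[[27,0.7,1.2],[-0.002,0,0],0.8],[[18,0,0],[0,0,0],0.8],[[8,0,0],[0,0,0],0.8],[[3,0,0],[0,0,0],0.8],[[0,0,0],[0,0,0],0.8],[[0,0,0],[0,0,0],0.8]]'

```text
time: 19.37
ee_pos: [632.7, -65.7, 27.2]
tool_rot: [0.077, 1.568, -0.077]
ft_force: [0.5, -0.3, -1.2]
width: 27.0
```

```bash
python3 look.py h1b 630.5 -66.3 22 1.47
```

```text
px [315. 259.] xy [632.1 -66.5] sz [29.7 99.7] long ang -5.3 ztop 41.9 edge [284 170  64 185]
 px [461. 250.] xy [639.    9.7] sz [30.4 81.3] long ang -4.9 ztop 37.5 edge [420 184  85 151]
 px [143. 257.] xy [ 620.5 -156.5] sz [68.9 68.4] long ang 59.6 ztop 37.6 edge [ 67 192 150 130]
 px [595. 259.] xy [645.6  83.9] sz [28.3 67.6] long ang -5.7 ztop 37.4 edge [543 195  97 128]
row: n 711 slope [ 1.5000e-03 -2.4091e+00] rowang 84.34
from sun [90.4 -2.3] xy [630.9 -65.7] stroke slope -0.003
from sun [167.   -2.2] xy [638.5  10.6] stroke slope -0.001
from sun [243.9  -2. ] xy [646.1  87.1] stroke slope -0.005
at [633.1 -65.7  27.5] yaw 1.473 tilt [ 0.002 -0.    -1.   ] q [-0.17  0.59  1.6  -0.    0.95 -1.64] w 27.2 t 19.4 F [ 0.2  0.1 -1.6]
 to (630.5, -66.3, 22.0, 1.47) rows n,t,w: 1 [5.5, -0.9, -2.5] [0.003, 0.0024, 0.0002]
```

Emit:
arm_command --increments '[[[2,0.7,-1.3],[0.003,0,0],0.8],[[1.5,0,0],[0,0,0],0.8],[[0.7,0,0],[0,0,0],0.8],[[0,0,0],[0,0,0],0.8],[[0,0,0],[0,0,0],0.8]]'

```text
time: 19.83
ee_pos: [631.2, -64.4, 22.7]
tool_rot: [0.079, 1.569, -0.079]
ft_force: [-1.0, -0.2, 5.2]
width: 26.7
```

Emit:
arm_command --increments '[[[0.5,0,0],[0,0,0],0.8],[[0,0,0],[0,0,0],0.8]]'

```text
time: 20.0
ee_pos: [631.2, -64.4, 22.6]
tool_rot: [0.079, 1.569, -0.079]
ft_force: [-2.8, 0.1, 8.1]
width: 26.5
```

Emit:
arm_command --increments '[[[0.4,0,0],[0,0,0],0.8],[[0,0,0],[0,0,0],0.8]]'

```text
time: 20.17
ee_pos: [631.2, -64.4, 22.7]
tool_rot: [0.079, 1.568, -0.079]
ft_force: [-4.1, 1.0, 11.2]
width: 26.8
```

Emit:
arm_command --increments '[[[-0.8,0,0],[0,0,0],0.8],[[0,0,0],[0,0,0],0.5],[[0,0,0],[0,0,0],0.5],[[0,0,0],[0,0,0],0.5],[[-10,0,0],[0,0,0],0.5],[[-25,0,0],[0,0,0],0.5],[[-30,0,0],[0,0,0],0.5],[[-20,0,0],[0,0,0],0.5]]'

```text
time: 20.83
ee_pos: [631.8, -64.6, 109.2]
tool_rot: [0.079, 1.568, -0.079]
ft_force: [0.7, 0.1, -0.2]
width: 42.5
```

Emit:
arm_command --increments '[[[0,0,0],[0,0,0],0.5],[[0,0,0],[0,0,0],0.5]]'

```text
time: 21.0
ee_pos: [632.3, -64.7, 108.9]
tool_rot: [0.078, 1.565, -0.079]
ft_force: [0.8, -0.1, -0.3]
width: 42.3
```

```bash
python3 look.py d1 359 -294.5 110 .217
```

```text
px [315. 203.] xy [629.7 -65.4] sz [29.8 97.6] long ang -5.9 ztop 37.5 edge [295 142  41 125]
 px [411. 207.] xy [639.8   9.3] sz [29.8 82.5] long ang -4.6 ztop 37.5 edge [388 156  49 106]
 px [198. 206.] xy [ 620.5 -156.5] sz [67.7 68.9] long ang -58.1 ztop 37.7 edge [151 162  95  89]
 px [506. 206.] xy [645.4  84.3] sz [28.8 67. ] long ang -7.0 ztop 37.5 edge [476 163  64  87]
row: n 718 slope [ 1.0000e-03 -1.9926e+00] rowang 84.31
from sun [91.5 -1.9] xy [630.7 -64.5] stroke slope -0.022
from sun [163.5  -1.8] xy [637.8   7.1] stroke slope 0.067
from sun [243.2  -1.7] xy [645.7  86.4] stroke slope 0.001
from sun [319.8  -1.7] xy [653.3 162.6] stroke slope -0.0
at [631.  -64.5 107.3] yaw 1.47 tilt [ 0.001 -0.    -1.   ] q [-0.17  0.5   1.53 -0.    1.11 -1.64] w 42.5 t 21.1 F [-0.1 -0.   0.3]
 to (359.0, -294.5, 110.0, np.float64(0.217)) rows n,t,w: 12 [-0.2, -31.1, -6.1] [0.1045, 0.0001, -0.0]
```

Emit:
arm_command --increments '[[[-0.2,-31.1,-6.1],[0.1045,0,0],0.3],[[-0.2,-31.1,-6.1],[0.1045,0,0],0.3],[[-0.2,-31.1,-6.1],[0.1045,0,0],0.3],[[-0.2,-31.1,-6.1],[0.1045,0,0],0.3],[[-0.2,-31.1,-6.1],[0.1045,0,0],0.3],[[-0.2,-31.1,-6.1],[0.1045,0,0],0.3],[[-0.2,-31.1,-6.1],[0.1045,0,0],0.3],[[-0.2,-31.1,-6.1],[0.1045,0,0],0.3]]'

```text
time: 21.72
ee_pos: [478.1, -259.9, 106.7]
tool_rot: [0.735, 1.446, -0.735]
ft_force: [-0.4, -0.7, 1.2]
width: 59.8
```

Emit:
arm_command --increments '[[[-0.2,-31.1,-6.1],[0.1045,0,0],0.3],[[-0.2,-31.1,-6.1],[0.1045,0,0],0.3],[[-0.2,-31.1,-6.1],[0.1045,0,0],0.3],[[-0.2,-31.1,-6.1],[0.1045,0,0],0.3],[[0,0,0],[0,0,0],0.3],[[0,0,0],[0,0,0],0.3],[[0,0,0],[0,0,0],0.3]]'

```text
time: 22.3
ee_pos: [359.2, -294.3, 108.6]
tool_rot: [1.049, 1.305, -1.048]
ft_force: [1.3, -0.4, 0.5]
width: 59.7
```

```bash
python3 - <<'E'
from h import *
im=wr("b4"); orange(im,bright=40); go((359,-294.5,10,.217))
E
```

```text
px [315. 205.] xy [ 358.9 -294.9] sz [28.8 50.9] long ang -78.7 ztop 24.9 edge [298 173  36  64]
at [ 359.9 -294.5  108.8] yaw 0.217 tilt [ 0.  0. -1.] q [-0.78  0.29  1.9   0.    0.95 -0.99] w 59.7 t 22.4 F [-0.2  0.5 -0.5]
 to (359, -294.5, 10, np.float64(0.217)) rows n,t,w: 3 [32.9, -0.3, -0.1] [0.0001, -0.0, -0.0001]
```

View pics/b4.png

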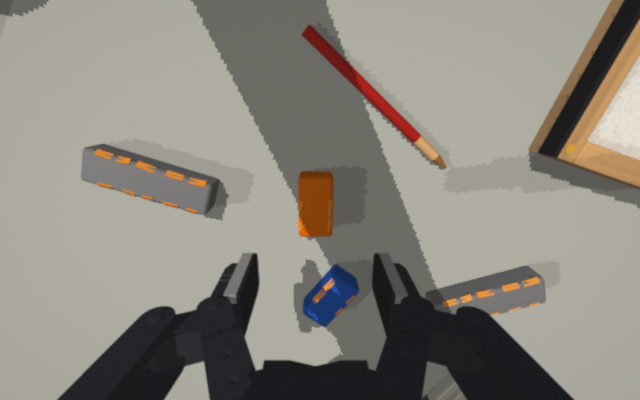

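Bar 4 is at pixel (315,205). The blue look-alike at (331,295) is about 50 mm away, clear of the pads. I'll grasp it.

Emit:
arm_command --increments '[[[28,-0.3,0],[0,0,0],0.3],[[28,0,0],[0,0,0],0.3],[[24,0,0],[0,0,0],0.3],[[13,0,0],[0,0,0],0.3],[[6,0,0],[0,0,0],0.3],[[0,0,0],[0,0,0],0.3],[[0,0,0],[0,0,0],0.8],[[0,0,0],[0,0,0],0.8]]'

```text
time: 23.02
ee_pos: [359.9, -295.0, 10.8]
tool_rot: [1.047, 1.302, -1.048]
ft_force: [0.8, -0.1, 0.1]
width: 36.5
```

Emit:
arm_command --increments '[[[0,0,0],[0,0,0],0.8],[[0,0,0],[0,0,0],0.8],[[0,0,0],[0,0,0],0.8],[[0,0,0],[0,0,0],0.8],[[0,0,0],[0,0,0],0.8]]'

```text
time: 23.43
ee_pos: [359.7, -295.2, 11.3]
tool_rot: [1.048, 1.301, -1.048]
ft_force: [0.9, 1.2, 6.2]
width: 26.9
```

```bash
python3 - <<'E'
from h import *
p=pose()[0]
go((*p[:2],110,.217),(653.3,162,110,1.47))
E
```

```text
at [ 359.7 -295.2   11.3] yaw 0.216 tilt [ 0.002 -0.002 -1.   ] q [-0.78  0.45  2.    0.    0.68 -0.99] w 26.9 t 23.4 F [0.9 1.2 6.2]
 to (np.float64(359.7276270673535), np.float64(-295.16594147309746), 110, np.float64(0.217)) rows n,t,w: 3 [-32.9, 0.0, 0.1] [-0.0003, 0.0008, -0.0006]
 to (653.3, 162, 110, 1.47) rows n,t,w: 17 [0.0, 33.5, -6.6] [-0.0737, 0.0, 0.0]
```

Emit:
arm_command --increments '[[[-15,0,0],[0,0,0],0.8],[[-25,0,0],[0,0,0],0.8],[[-30,0,0],[0,0,0],0.8],[[-30,0,0],[0,0,0],0.8],[[0,33.5,-6.6],[-0.0737,0,0],0.8],[[0,33.5,-6.6],[-0.0737,0,0],0.8],[[0,33.5,-6.6],[-0.0737,0,0],0.8],[[0,33.5,-6.6],[-0.0737,0,0],0.8]]'

```text
time: 24.1
ee_pos: [478.1, -226.5, 111.0]
tool_rot: [0.823, 1.408, -0.823]
ft_force: [0.1, -1.2, -0.6]
width: 26.9
```

Emit:
arm_command --increments '[[[0,33.5,-6.6],[-0.0737,0,0],0.8],[[0,33.5,-6.6],[-0.0737,0,0],0.8],[[0,33.5,-6.6],[-0.0737,0,0],0.8],[[0,33.5,-6.6],[-0.0737,0,0],0.8],[[0,33.5,-6.6],[-0.0737,0,0],0.8],[[0,33.5,-6.6],[-0.0737,0,0],0.8],[[0,33.5,-6.6],[-0.0737,0,0],0.8],[[0,33.5,-6.6],[-0.0737,0,0],0.8]]'

```text
time: 24.77
ee_pos: [631.1, -4.2, 110.1]
tool_rot: [0.366, 1.54, -0.366]
ft_force: [0.0, 0.1, -0.5]
width: 26.6
```

Emit:
arm_command --increments '[[[0,33.5,-6.6],[-0.0737,0,0],0.8],[[0,33.5,-6.6],[-0.0737,0,0],0.8],[[0,33.5,-6.6],[-0.0737,0,0],0.8],[[0,33.5,-6.6],[-0.0737,0,0],0.8],[[0,33.5,-6.6],[-0.0737,0,0],0.8],[[0,0,0],[0,0,0],0.8],[[0,0,0],[0,0,0],0.8],[[0,0,0],[0,0,0],0.8]]'

```text
time: 25.43
ee_pos: [651.5, 162.6, 109.9]
tool_rot: [0.079, 1.57, -0.08]
ft_force: [0.3, 0.5, -0.6]
width: 26.8
```

```bash
python3 look.py h4 653.3 162 28 1.47
```

```text
px [ 33. 210.] xy [630.5 -63.9] sz [29.5 98.7] long ang -6.3 ztop 37.2 edge [  0 147  75 124]
 px [126. 211.] xy [639.9  10.6] sz [29.4 82.3] long ang -5.1 ztop 37.3 edge [ 91 160  68 105]
 px [220. 211.] xy [645.8  85.5] sz [30.  67.1] long ang -6.0 ztop 37.4 edge [195 168  49  87]
 px [431. 209.] xy [660.9 252.4] sz [56.5 54.3] long ang 84.2 ztop 37.5 edge [390 174  85  72]
 px [315. 263.] xy [649.6 161.6] sz [28.5 51.2] long ang -5.7 ztop 123.5 edge [287 211  57 104]
row: n 674 slope [ 1.200e-03 -2.059e+00] rowang 84.32
from sun [94.8 -1.9] xy [631.  -61.3] stroke slope -0.105
from sun [167.9  -1.9] xy [638.3  11.5] stroke slope -0.05
from sun [246.5  -1.8] xy [646.   89.7] stroke slope -0.089
from sun [318.4  -1.7] xy [653.2 161.2] stroke slope -0.001
at [651.7 161.9 110. ] yaw 1.468 tilt [-0.001 -0.001 -1.   ] q [ 0.18  0.54  1.44 -0.    1.16 -1.29] w 27.2 t 25.5 F [ 1.1 -0.4 -1.5]
 to (653.3, 162.0, 28.0, 1.47) rows n,t,w: 3 [27.3, 0.1, 0.6] [-0.0005, -0.0002, 0.0003]
```

Emit:
arm_command --increments '[[[27,-0.1,1.1],[0,0,0],0.8],[[27,-0.1,1.1],[0,0,0],0.8],[[18,0,0],[0,0,0],0.8],[[8,0,0],[0,0,0],0.8],[[3,0,0],[0,0,0],0.8],[[0,0,0],[0,0,0],0.8],[[0,0,0],[0,0,0],0.8]]'

```text
time: 26.07
ee_pos: [655.3, 162.0, 28.2]
tool_rot: [0.081, 1.568, -0.08]
ft_force: [0.2, -0.1, -0.8]
width: 27.3
```

```bash
python3 look.py h4b 653.3 162 22 1.47
```

```text
px [ 41. 262.] xy [640.5  11.1] sz [29.5 83.9] long ang -5.0 ztop 37.2 edge [  0 184  96 153]
 px [172. 254.] xy [645.7  85.8] sz [30.  67.2] long ang -5.9 ztop 37.3 edge [131 195  83 127]
 px [488. 255.] xy [661.2 252.1] sz [56.7 55.6] long ang 84.4 ztop 37.5 edge [423 203 138 108]
 px [315. 263.] xy [653.5 160.9] sz [27.8 52.3] long ang -5.1 ztop 41.8 edge [287 211  58 105]
row: n 826 slope [ 7.0000e-04 -2.2381e+00] rowang 84.29
from sun [166.6  -2.1] xy [638.4  10.2] stroke slope -0.031
from sun [241.8  -2.1] xy [645.9  85. ] stroke slope -0.003
from sun [318.3  -2. ] xy [653.5 161.1] stroke slope -0.002
at [655.6 162.2  28.7] yaw 1.469 tilt [ 0.003  0.    -1.   ] q [ 0.18  0.63  1.51 -0.    1.   -1.29] w 26.9 t 26.1 F [ 0.1 -0.3 -0.1]
 to (653.3, 162.0, 22.0, 1.47) rows n,t,w: 1 [6.7, -0.5, -2.3] [-0.0014, 0.0026, -0.0007]
```

Bar 4 now lies on the cross to within 0.2 mm, with 4.8 mm still to lower.

Emit:
arm_command --increments '[[[2,0,0],[0,0,0],0.8],[[1.5,0,0],[0,0,0],0.8],[[0.7,0,0],[0,0,0],0.8],[[0,0,0],[0,0,0],0.8],[[0,0,0],[0,0,0],0.8]]'

```text
time: 26.53
ee_pos: [654.7, 162.6, 23.9]
tool_rot: [0.08, 1.568, -0.079]
ft_force: [-1.1, -0.5, 3.8]
width: 27.3
```

Emit:
arm_command --increments '[[[0.5,0,0],[0,0,0],0.8],[[0,0,0],[0,0,0],0.8]]'

```text
time: 26.7
ee_pos: [654.7, 162.7, 23.8]
tool_rot: [0.08, 1.568, -0.079]
ft_force: [-1.8, -0.7, 6.4]
width: 27.0
```

Emit:
arm_command --increments '[[[0.4,0,0],[0,0,0],0.8],[[0,0,0],[0,0,0],0.8]]'

```text
time: 26.87
ee_pos: [654.7, 162.7, 23.8]
tool_rot: [0.08, 1.568, -0.079]
ft_force: [-2.4, -0.3, 9.6]
width: 27.0
```

Emit:
arm_command --increments '[[[-0.8,0,0],[0,0,0],0.8],[[0,0,0],[0,0,0],0.5],[[0,0,0],[0,0,0],0.5],[[0,0,0],[0,0,0],0.5],[[-10,0,0],[0,0,0],0.5],[[-25,0,0],[0,0,0],0.5],[[-30,0,0],[0,0,0],0.5],[[-30,0,0],[0,0,0],0.5]]'

```text
time: 27.53
ee_pos: [653.5, 162.4, 118.4]
tool_rot: [0.079, 1.572, -0.08]
ft_force: [1.1, -0.1, -0.1]
width: 42.8
```

Emit:
arm_command --increments '[[[-20,-28,-5],[0,0,0],0.5],[[-20,-28,-5],[0,0,0],0.5],[[-20,-28,-5],[0,0,0],0.5],[[-15,-28,-5],[0,0,0],0.5],[[0,0,0],[0,0,0],0.5],[[0,0,0],[0,0,0],0.5],[[0,0,0],[0,0,0],0.5]]'

```text
time: 28.12
ee_pos: [623.0, 53.3, 193.1]
tool_rot: [0.081, 1.569, -0.08]
ft_force: [-0.1, 0.1, -0.1]
width: 43.1
```

```bash
python3 look.py fin 640 48 200 1.47; python3 - <<'E'
from h import *
im=arm.get_image("top"); orange(im); cv2.imwrite("pics/topf.png",im["frame"])
E
```

```text
px [207. 197.] xy [630.1 -64.7] sz [30.  98.2] long ang -5.9 ztop 37.3 edge [187 152  40  92]
 px [277. 200.] xy [640.   10.1] sz [29.3 82.4] long ang -5.0 ztop 37.4 edge [261 161  32  79]
 px [122. 198.] xy [ 620.2 -155.9] sz [68.8 67.7] long ang 82.9 ztop 37.5 edge [ 83 166  77  65]
 px [348. 198.] xy [645.4  85.5] sz [28.6 66.8] long ang -4.8 ztop 37.4 edge [334 167  29  64]
 px [504. 197.] xy [660.9 252.4] sz [56.7 54. ] long ang 85.2 ztop 37.6 edge [470 171  70  53]
 px [418. 198.] xy [652.6 161.3] sz [28.2 50.7] long ang -5.5 ztop 37.5 edge [402 173  34  51]
row: n 478 slope [ 1.6000e-03 -1.8909e+00] rowang 84.34
from sun [98.3 -1.7] xy [631.2 -57.8] stroke slope -0.092
from sun [166.8  -1.6] xy [637.9  10.4] stroke slope -0.01
from sun [242.6  -1.5] xy [645.4  85.9] stroke slope -0.002
from sun [318.2  -1.4] xy [652.9 161.1] stroke slope 0.007
at [622.8  53.8 192.4] yaw 1.469 tilt [-0.001  0.001 -1.   ] q [ 0.02  0.41  1.45  0.    1.29 -1.45] w 42.8 t 28.2 F [-0.1 -0.2 -0.2]
 to (640.0, 48.0, 200.0, 1.47) rows n,t,w: 1 [-7.6, -4.0, 17.7] [-0.0005, -0.001, -0.0005]
 px [384.   
[... 446 characters left out ...]
p 30.2 edge [294  67 121  93]
 px [236.  99.] xy [653.6 163. ] sz [26.6 51.7] long ang -4.9 ztop 38.3 edge [229  87  16  25]
 px [305. 109.] xy [640.   11.1] sz [27.5 81.6] long ang -5.2 ztop 38.6 edge [297  88  16  38]
 px [339. 111.] xy [630.2 -63.8] sz [27.9 98.6] long ang -6.4 ztop 38.4 edge [331  89  17  46]
 px [380. 116.] xy [ 621.1 -154.5] sz [68.  65.4] long ang 2.2 ztop 39.1 edge [365 100  32  33]
 px [240. 137.] xy [569.1 151.6] sz [138.7  13.7] long ang 84.3 ztop 30.4 edge [209 131  63  13]
 px [ 92. 202.] xy [421.  479.7] sz [208.9  16.7] long ang 15.5 ztop 20.2 edge [ 79 156  28  92]
 px [119. 307.] xy [191.8 396.9] sz [48.8 52.8] long ang -84.8 ztop 37.6 edge [108 296  25  24]
```

View pics/fin.png

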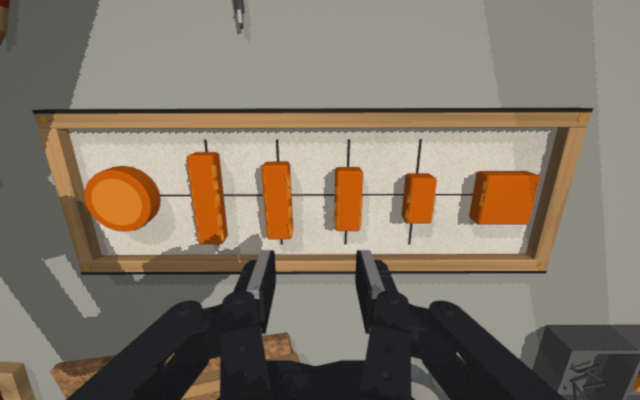

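The picture shows the bars at px (207,197), (277,200), (348,198) and (418,198), longest beside the sun down to shortest beside the square. All lie flat (tops at 37.4 mm) and on their crosses to within about 2 mm and 1°. The gripper is clear, so I'm handing in.

```bash
python3 -c "
from station import arm
print(arm.close_job())"
```

```text
the job is handed in; nothing more can be done
None
```

All four glass bars are in the form, one on each cross, longest next to the sun down to shortest next to the square. Each was lowered until the force showed contact, then released. I handed the job in at about 28 s of robot time, with the gripper clear and touching nothing.

| Bar | Off its cross in the last wrist view | Direction of the error |
|---|---|---|
| 1 (longest) | about 1.2 mm | mostly across the bar |
| 2 | about 1.9 mm | along its length |
| 3 | about 0.5 mm | mostly across the bar |
| 4 (shortest) | about 0.5 mm | mostly along its length |

- **Flat and straight:** the bars' tops read 37.3–37.5 mm, against 36.5 mm expected from the text. The sun and square read the same 37.5 mm. The bars' angles are within about 1° of the strokes.
- **Bar 2 left as it is:** its error is inside the roughly 2 mm camera calibration, so I did not regrip it.
- **Checks that failed or disagreed:** the top camera puts the crosses about 1 mm from where the wrist camera does. Its final colour check picked out bars 1, 2 and 4 but not bar 3. In the final wrist view the bars hid much of the strokes, so bar 1's cross fit was unusable and I used the fits from before it was placed.

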